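Clear the inspection plate and hold up a phone for its screen check

ROBOT

A 6-joint arm with a two-finger parallel gripper is mounted at the origin on the work surface. World frame = base frame: x ahead of the robot, y to its left, z up, the work surface at z = 0. Lengths are in m, angles in rad, forces in N, time in s.
With the tool pointing down it reaches from about 0.3 to 0.875 m from the base axis. Payload 4.2 kg.
Tool frame: the origin (TCP) lies midway between the tips of the shut fingers; the grasp point (between the pads) lies 19 mm behind it; z points along the fingers, y is the line along which they close (so a half turn about z gives the same grasp; the last joint's range is limited). The gripper opens to 85 mm and grips with 20 to 120 N. Pads are 22 mm wide; open, the fingers measure 114 mm over their backs; the gripper's body (76 mm by 85 mm) begins 54 mm behind the grasp point. The pads swing forward as they close: fully open they stand 13 mm farther back than shut.
Start: joints at [-1.363, 0.32, 1.565, -0, 1.257, -0.02], TCP at [0.13, -0.56, 0.231] pointing down, gripper open.
Joint ranges: [-3.11, 3.11], [-0.84, 2.01], [0.21, 2.61], [-1.34, 4.49], [0.05, 2.63], [-2.56, 2.56]. Speed limits (rad/s): [2.57, 2.57, 3.14, 3.14, 3.14, 3.14].

INTERFACE

Orientations are given as a unit quaternion [x, y, z, w].
In Python, from rig import state, snapshot, hand_in, recognise, masks_of, landmark_of gives the robot as it stands. The module is installed in compiled form; this text tells all that it offers.
- The arm moves only by the tool apply_moves, never from a script. Its argument "rows" is a list of rows, each a list of 7 numbers: the shift along the tool's x, y, z in mm, then the turn, a rotation vector about the tool's x, y, z in degrees, then the closure, from -1 (fully open) to 1 (shut). In form: [[x, y, z, wx, wy, wz, hand], ...]. A call has 1 to 8 rows; each row is the pose to reach, as a shift and turn from the pose commanded when the call began, along the tool's axes at that moment; what a row does not reach only later rows make up. A row lasts 1/12 s, in which the tool goes at most 41.7 mm and 7.16 degrees, less where a joint would pass 70% of its speed; a pose out of reach is approached as far as the arm can. A call with a gripper value outside its range is refused whole. The fingers move at their own pace and stop on an object; "grip_force" is the grip in N (left out, the last holds). Time passes only in rows, so rows that repeat a pose let the fingers close. It gives the time, the measured TCP pose, the force, the opening and the grip force at its end, in the units of the state.
- state(): the state, without advancing time (a new reading comes with each control period).
- snapshot(name): name is "scene" or "top" or "wrist"; returns a dict with "pixels" (480x640x3 uint8, red, green, blue), "intrinsics" (3x3 intrinsics, pixels), "rvec" (rotation vector, rad) and "tvec" (3), from world to camera coordinates, as OpenCV has them. Camera axes: x right, y down, z forward; pixel columns grow to the right and rows downward; lengths in m; the calibration is good to about 2 mm. A picture is of the moment at which its call begins. There is no depth.
- hand_in(): hands the job in; it is judged then, once.
Trained networks look in a picture, given as the dict that the camera call returned (one of the last four; its "shot" number tells which), for a name from the list of things; names that differ only in an ending like _2 or _b are one class to them, and where a whole thing is asked for, a point or a joint stands for the part that bears it (a point fixed in the world has none). Each returns a list of dicts, best first, with "p" (0 to 1); they miss things now and then, are a little off and sometimes report something else, mostly with a low value. They report only what shows in the picture. A call takes as long as a camera call. They do not tell look-alikes from the thing itself.
- recognise(picture, label): "box" ([left, top, right, bottom] in pixels, round what is visible of it).
- masks_of(picture, label): "mask" (480x640 bool, what is visible of it) and "box" ([left, top, right, bottom] in pixels, round what is visible of it).
- landmark_of(picture, label): "xy" ([column, row] in pixels: a listed point, or the origin of a listed thing).
The state is a dict: "time": time; "joints": joint angles; "joint_velocities": joint speeds; "joint_efforts": joint torques, N m; "position": TCP position; "eef_rot": TCP orientation; "contact_force": force on the tool from outside, world axes, zero at the start; "wrist_torque": the same for the moment, N m; "grip_width": finger opening in m; "gripper_force": force on a finger pad.
Only numpy, scipy, OpenCV 4.12 (cv2) and the standard library are available. Lean on these libraries where they do the work, as an engineer would, in place of code of your own. Each camera call takes 0.05 s, during which the arm holds its last target. There are 200 camera calls.

TASK

With the yellow scraper block, wipe all four loose red chips off the white inspection plate into the catch tray at its end, never touching the chips with the fingers, and stand the scraper back upright on the bench, clear of plate and tray. Then draw the blue phone up out of its rack slot and hold it for a screen check over the middle of the plate, about 20 cm above the bench, tipped back so that its screen looks at least half upward. Finish while still holding it there, raised and still, with the other phone and everything else left where it was.

Things in the scene. Friction and masses are not known exactly. Their poses are not given: they have to be found in the camera images.
- plate: white inspection plate, fixed, a slab 110 (x) x 180 (y) x 25 high on the 3 mm mat, so its top is 28 mm above the bench. Origin: centre of its underside; z up. An open dark steel catch tray is joined to its +y end (from y = +90 to +180 mm, 130 wide in x, inner floor 3 mm and rims 24 mm above the underside, so 1 mm below the plate's top; no wall between plate and tray)
- tray_in (a point): centre of the catch tray's inner floor, 135 mm along plate +y from the plate's origin
- chip0: loose red plastic chip, about 15 x 12 x 8 mm high, 10 g, lying on the plate (within 35 mm of its long centre line and between y = -35 and +65 mm of its origin at the start). Origin: centre of its underside
- chip1: loose red plastic chip, about 15 x 12 x 8 mm high, 10 g, lying on the plate (within 35 mm of its long centre line and between y = -35 and +65 mm of its origin at the start). Origin: centre of its underside
- chip2: loose red plastic chip, about 15 x 12 x 8 mm high, 10 g, lying on the plate (within 35 mm of its long centre line and between y = -35 and +65 mm of its origin at the start). Origin: centre of its underside
- chip3: loose red plastic chip, about 15 x 12 x 8 mm high, 10 g, lying on the plate (within 35 mm of its long centre line and between y = -35 and +65 mm of its origin at the start). Origin: centre of its underside
- scraper: scraper block standing on the mat: black rubber foot 100 (x) x 32 (y) x 18 high, carrying a yellow handle 70 (x) x 18 (y) reaching from 18 to 68 mm above the foot's underside. Origin: centre of the underside; z up. Grip the handle across its 18 mm (along y), e.g. 48 mm above the underside; about 0.13 kg; wipe with its broad faces (+y or -y)
- rack: fixed light-wood rack on the mat, 150 (x) x 100 (y), base 12 mm thick, with two parallel slots along y, 12 mm wide, at x = -37.5 and +37.5 mm; slot walls 8 mm thick reach 42 mm above the rack's underside (45 mm above the bench). Origin: centre of the underside; z up. A phone stands in each slot, either order
- phone: the phone wanted: blue frame and back, 10 thick (x) x 148 long (y) x 74 high (z), about 0.19 kg, standing on its long edge in a rack slot (30 mm deep), its bottom edge 15 mm and its top edge 89 mm above the bench. Origin: middle of the bottom edge; +x looks straight out of the dark screen, which faces away from the robot at the start; z up at the start. It can lean a few degrees in the slot
- phone_center (a point): centre of the blue phone, 37 mm above its bottom edge
- spare_phone: another phone of the same size and attitude with white frame and back, in the other slot; to be left there. Origin: middle of its bottom edge
- flux_bottle: small white bottle with red cap, 34 mm across, 85 high, standing on the bench; leave alone. Origin: centre of its underside
- tape_roll: yellow roll, 70 mm across, 20 high, lying on the bench; leave alone. Origin: centre of its underside
- screwdriver: screwdriver, 150 mm long, lying on the bench; leave alone
- parts_dish: steel dish, 80 mm across, 25 high; leave alone. Origin: centre of its underside
- pump_bottle: clear bottle with white cap, 60 mm across, 160 high; leave alone. Origin: centre of its underside
There are look-alikes about, which are no part of the job. Leave any purple or turquoise look-alike of the scraper alone.

How it is judged:
By the outcome, as a careful person would: the job done as asked, in the order asked, and still so for the second after the job is handed in, while the arm keeps its last pose, push and grip.
It also fails if it takes over 64 s, if anything falls off the work surface, if the arm or the gripper's body presses on something with over 40 N, if the wrist force passes 120 N, or if a joint passes its speed limit or range.

## Working session

There is one attempt and no reset: what is moved stays moved. The work goes in short steps, Python scripts to look and compute and a tool call to move; the robot and the scene stay as the last step left them, time stands still between calls to the robot, and variables do not carry over. Pictures are saved under pics/ and viewed, at most 10 in all, crops included, and the job is handed in when it is done.

Besides the shell and the picture viewer there is one more tool, called as a command line: name --pt "numbers of a row" for each row, then --argument value for the rest. apply_moves: Moves the arm, as the interface text tells. Its arguments: {"type":"object","properties":{"rows":{"type":"array","items":{"type":"array","items":{"type":"number"}}},"grip_force":{"type":"number"}},"required":["rows"]}

```bash
mkdir -p pics
cat > h.py <<'E'
import numpy as np, cv2
from scipy.spatial.transform import Rotation as R
from rig import *
def save(s,name,crop=None,scale=1):
    p=s["pixels"][:,:,::-1]
    if crop: p=p[crop[1]:crop[3],crop[0]:crop[2]]
    cv2.imwrite("pics/"+name,cv2.resize(p,None,fx=scale,fy=scale))
def ray(s,uv):
    K=np.array(s["intrinsics"]);Rm=cv2.Rodrigues(np.array(s["rvec"],float))[0];t=np.array(s["tvec"],float).ravel()
    d=Rm.T@np.linalg.inv(K)@np.array([uv[0],uv[1],1.]);return -Rm.T@t,d
def atz(s,uv,z):
    c,d=ray(s,uv);return c+d*(z-c[2])/d[2]
def proj(s,P):
    return cv2.projectPoints(np.array(P,float).reshape(-1,3),np.array(s["rvec"],float),np.array(s["tvec"],float),np.array(s["intrinsics"],float),None)[0].reshape(-1,2)
E
python3 - <<'E'
from h import *
print(state())
a=snapshot("scene");b=snapshot("top")
save(a,"s0.png");save(b,"t0.png")
for n,z in [("plate",.003),("tray_in",.006),("scraper",.003),("rack",.003),("phone",.015),("phone_center",.052),("spare_phone",.015),("chip0",.028)]:
    for s,nm in((a,"scene"),(b,"top")):
        for r in landmark_of(s,n)[:5]: print(n,nm,round(r["p"],2),np.round(r["xy"]),np.round(atz(s,r["xy"],z),3))
E
```

```text
{'time': 0.0, 'joints': array([-1.36300969e+00,  3.20244968e-01,  1.56568848e+00, -6.52237507e-06,
        1.25741673e+00, -1.99568469e-02]), 'joint_velocities': array([ 0.00122782, -0.00254428, -0.00070434, -0.00182192, -0.00148884,
        0.00091778]), 'joint_efforts': array([ 2.03474669e-04, -4.15524459e+01, -2.34160602e+01,  1.06451678e-04,
        8.25810595e-03,  1.37057094e-05]), 'position': array([ 0.12974478, -0.55966518,  0.23050556]), 'eef_rot': array([ 9.93523118e-01,  1.13626767e-01, -8.54951754e-05, -8.74596455e-04]), 'contact_force': array([-0.39307258,  1.01050071, -0.82687142]), 'wrist_torque': array([-0.08386581,  0.01014943,  0.04680326]), 'gripper_force': 0.0, 'grip_width': 0.08555883778668101}
plate scene 0.84 [374. 333.] [0.546 0.168 0.003]
plate scene 0.52 [191. 245.] [ 0.741 -0.245  0.003]
plate top 0.16 [333. 249.] [ 0.504 -0.091  0.003]
tray_in scene 0.64 [410. 393.] [0.571 0.303 0.006]
tray_in top 0.74 [171. 223.] [0.57  0.3   0.006]
tray_in top 0.64 [333. 143.] [ 0.764 -0.093  0.006]
scraper scene 0.91 [320. 243.] [ 0.5   -0.082  0.003]
scraper scene 0.82
[... 715 characters left out ...]
r scene 0.85 [245. 164.] [ 0.53  -0.359  0.052]
phone_center top 0.64 [444. 233.] [ 0.537 -0.35   0.052]
spare_phone scene 0.73 [277. 173.] [ 0.462 -0.323  0.015]
spare_phone top 0.66 [431. 262.] [ 0.47  -0.325  0.015]
chip0 scene 0.69 [249. 314.] [0.731 0.001 0.028]
chip0 scene 0.6 [391. 354.] [0.557 0.231 0.028]
chip0 scene 0.55 [379. 328.] [0.541 0.176 0.028]
chip0 scene 0.53 [377. 314.] [0.525 0.149 0.028]
chip0 scene 0.38 [382. 339.] [0.551 0.197 0.028]
chip0 top 0.47 [222. 232.] [0.544 0.173 0.028]
chip0 top 0.44 [208. 228.] [0.554 0.205 0.028]
chip0 top 0.39 [200. 224.] [0.564 0.226 0.028]
chip0 top 0.37 [236. 241.] [0.523 0.138 0.028]
chip0 top 0.18 [298. 157.] [ 0.724 -0.008  0.028]
```

View pics/s0.png

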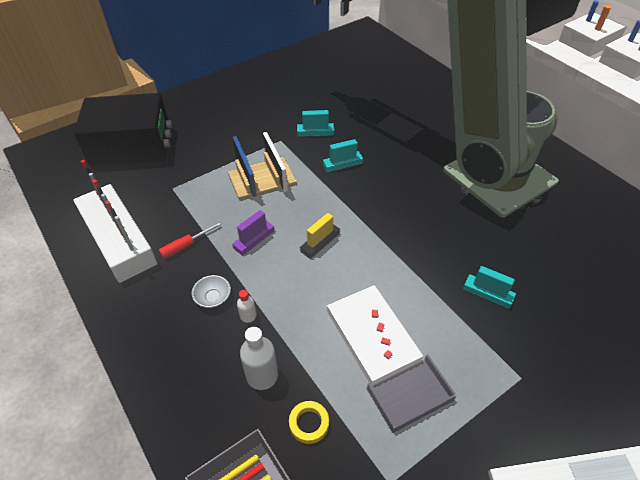

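View pics/t0.png

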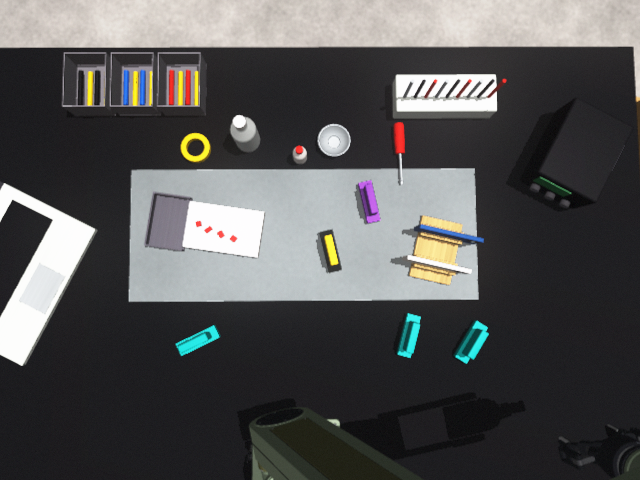

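The scene view shows the yellow scraper at (321,235), the plate with four chips at (382,330), the tray at (411,392) and the blue phone at (245,165). In the top view they are at (332,250), (225,228), (167,222) and (448,235). Next I'll measure orientations.

Run:
```python
from h import *
b=snapshot("top");a=snapshot("scene")
def rect(s,m,z,name):
    m=m.astype(np.uint8);n,l,st,_=cv2.connectedComponentsWithStats(m);i=1+np.argmax(st[1:,4]);
    ys,xs=np.where(l==i);P=np.array([atz(s,(x,y),z)[:2] for x,y in zip(xs,ys)],np.float32)
    r=cv2.minAreaRect(P*1000);bx=cv2.boxPoints(r);e=bx[1]-bx[0];f=bx[2]-bx[1];L=e if np.hypot(*e)>np.hypot(*f) else f
    print(name,len(xs),"c",np.round(r[0]),"size",np.round(r[1],1),"long-axis deg",round(np.degrees(np.arctan2(L[1],L[0]))%180,1))
for s,nm in((b,"top"),(a,"scene")):
    p=s["pixels"].astype(int);r,g,bl=p[...,0],p[...,1],p[...,2]
    u,v=np.meshgrid(np.arange(640),np.arange(480))
    def roi(P,rad):
        c=proj(s,[P])[0];return (np.hypot(u-c[0],v-c[1])<rad)
    rect(s,roi([.5,-.085,.05],45)&(r>120)&(g>100)&(bl<90),.071,nm+" handle")
    rect(s,roi([.535,.17,.028],75)&(r>200)&(g>200)&(bl>200),.028,nm+" plate")
    rect(s,roi([.535,-.35,.06],55)&(bl>r+40)&(bl>g+15),.089,nm+" blue")
    rect(s,roi([.5,-.34,.01],55)&(r>bl+35)&(r>120),.015,nm+" rack")
    m=roi([.535,.17,.028],80)&(r>g+70)&(r>bl+70)
    n,l,st,c=cv2.connectedComponentsWithStats(m.astype(np.uint8))
    for i in range(1,n):
        if st[i,4]>5: print(nm,"chip",st[i,4],np.round(atz(s,c[i],.034)*1000))
    for q in masks_of(s,"phone"): 
        if q["p"]>.4: rect(s,q["mask"],.089,nm+" phmask%.2f"%q["p"])
```

```text
top handle 261 c [500. -83.] size [70.6 19.1] long-axis deg 12.9
top plate 3434 c [553. 170.] size [180.  111.6] long-axis deg 81.5
top blue 290 c [ 534. -356.] size [148.5  10.6] long-axis deg 77.1
top rack 1052 c [ 505. -341.] size [108.8  61.7] long-axis deg 76.6
top chip 26 [565. 228.  34.]
top chip 29 [551. 205.  34.]
top chip 32 [540. 176.  34.]
top chip 33 [529. 146.  34.]
top phmask0.90 587 c [ 532. -348.] size [161.7  24.3] long-axis deg 77.7
scene handle 382 c [510. -67.] size [94.1 40.1] long-axis deg 13.9
scene plate 4482 c [552. 171.] size [179.4 110.4] long-axis deg 81.5
scene blue 184 c [ 535. -355.] size [148.8  11.1] long-axis deg 76.4
scene rack 507 c [ 499. -335.] size [101.7  57.6] long-axis deg 76.3
scene chip 36 [529. 146.  34.]
scene chip 42 [539. 176.  34.]
scene chip 40 [550. 205.  34.]
scene chip 40 [564. 228.  34.]
scene phmask0.90 497 c [ 549. -320.] size [215.   24.9] long-axis deg 75.5
```

apply_moves --pt "234 -190 0 0 0 0 -1" --pt "234 -190 0 0 0 0 -1" --pt "234 -190 0 0 0 0 -1" --pt "234 -190 0 0 0 0 -1" --pt "234 -190 0 0 0 0 -1" --pt "234 -190 0 0 0 0 -1" --pt "234 -190 0 0 0 0 -1" --pt "234 -190 0 0 0 0 -1"

```text
time: 1.77
position: [0.3172, -0.318, 0.2316]
eef_rot: [0.993, 0.116, 0.001, -0.001]
contact_force: [-0.7, -0.3, 0.3]
grip_width: 0.0852
gripper_force: 0.0
```

apply_moves --pt "234 -191 50 0 0 0 -1" --pt "234 -191 50 0 0 0 -1" --pt "234 -191 50 0 0 0 -1" --pt "234 -191 50 0 0 0 -1" --pt "234 -191 50 0 0 0 -1" --pt "234 -191 50 0 0 0 -1" --pt "234 -191 50 0 0 0 -1" --pt "234 -191 50 0 0 0 -1"

```text
time: 2.43
position: [0.5022, -0.0799, 0.1805]
eef_rot: [0.993, 0.115, 0.001, -0.001]
contact_force: [0.1, -0.6, -0.2]
grip_width: 0.0857
gripper_force: 0.0
```

Run:
```python
from h import *
s=state();print(s["time"],s["position"],R.from_quat(s["eef_rot"]).as_matrix().round(3))
w=snapshot("wrist");save(w,"w1.png")
p=w["pixels"].astype(int);r,g,b=p[...,0],p[...,1],p[...,2]
m=((r>120)&(g>100)&(b<90)).astype(np.uint8);n,l,st,_=cv2.connectedComponentsWithStats(m);i=1+np.argmax(st[1:,4])
ys,xs=np.where(l==i);P=np.array([atz(w,q,.071)[:2] for q in zip(xs[::3],ys[::3])],np.float32)*1000
print(cv2.minAreaRect(P))
```

```text
2.4333 [ 0.5022461  -0.07990012  0.18045318] [[ 0.973  0.229  0.001]
 [ 0.229 -0.973  0.001]
 [ 0.001 -0.001 -1.   ]]
((501.1818542480469, -82.1400375366211), (68.69760131835938, 17.369985580444336), 12.819561958312988)
```

View pics/w1.png

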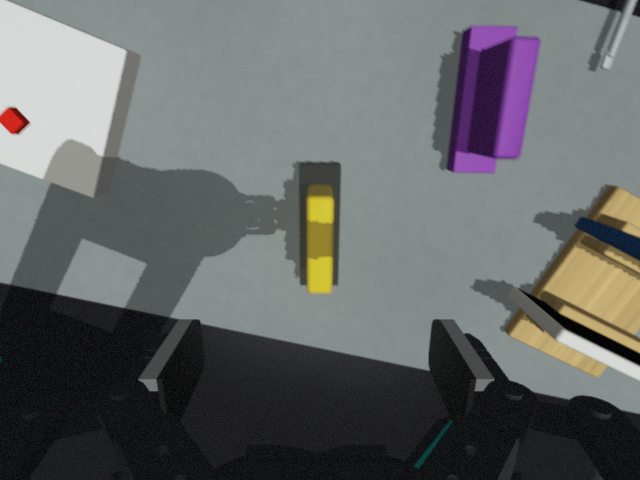

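The wrist view shows the yellow handle at (320,238), square to the fingers and centred between them, with the purple look-alike at (493,100) clear of the fingers. Descending now.

apply_moves --pt "-1 2 80 0 0 0 -1" --pt "-1 2 80 0 0 0 -1" --pt "-1 2 80 0 0 0 -1" --pt "-1 2 115 0 0 0 -1" --pt "-1 2 135 0 0 0 -1" --pt "-1 2 148 0 0 0 -1" --pt "-1 2 148 0 0 0 -1" --pt "-1 2 148 0 0 0 -1"

```text
time: 3.15
position: [0.4998, -0.0863, 0.0344]
eef_rot: [0.994, 0.113, 0.0, 0.0]
contact_force: [0.0, 0.2, 0.5]
grip_width: 0.0853
gripper_force: 0.0
```

apply_moves --pt "0 0 0 0 0 0 1" --pt "0 0 0 0 0 0 1" --pt "0 0 0 0 0 0 1" --pt "0 0 0 0 0 0 1" --pt "0 0 0 0 0 0 1" --pt "0 0 0 0 0 0 1" --pt "0 0 0 0 0 0 1" --pt "0 0 0 0 0 0 1" --grip_force 60

```text
time: 3.82
position: [0.4991, -0.0855, 0.0333]
eef_rot: [0.994, 0.114, -0.0, 0.0]
contact_force: [-0.9, 0.7, 1.2]
grip_width: 0.0174
gripper_force: 62.4
```

apply_moves --pt "0 0 -25 0 0 0 1" --pt "0 0 -60 0 0 0 1" --pt "20 -45 -90 0 0 5 1" --pt "40 -80 -90 0 0 10 1" --pt "60 -115 -90 0 0 16 1" --pt "70 -150 -90 0 0 21.4 1" --pt "78 -175 -90 0 0 21.4 1" --pt "78 -175 -90 0 0 21.4 1"

```text
time: 4.48
position: [0.5362, 0.1079, 0.1232]
eef_rot: [0.998, -0.07, 0.0, -0.001]
contact_force: [1.2, -0.7, -1.4]
grip_width: 0.017
gripper_force: 62.0
```

apply_moves --pt "0 0 0 0 0 0 1" --pt "0 0 0 0 0 0 1"

```text
time: 4.65
position: [0.5351, 0.1022, 0.1229]
eef_rot: [0.997, -0.072, -0.001, 0.0]
contact_force: [0.4, -0.3, -1.6]
grip_width: 0.0171
gripper_force: 62.0
```

Run:
```python
from h import *
s=state();M=R.from_quat(s["eef_rot"]).as_matrix();print(s["time"],s["position"],M.round(3), s["contact_force"])
w=snapshot("wrist");save(w,"w2.png")
C=np.array([552,170]);U=np.array([.148,.989]);V=np.array([.989,-.148]);d=s["position"][:2]*1000-C;print("plate xy",d@V,d@U)
```

```text
4.65 [0.53513542 0.10216232 0.12285375] [[ 0.99  -0.144 -0.001]
 [-0.144 -0.99  -0.001]
 [-0.001  0.001 -1.   ]] [ 0.43160657 -0.29222073 -1.61307191]
plate xy -6.639097531102995 -69.58742650557302
```

View pics/w2.png

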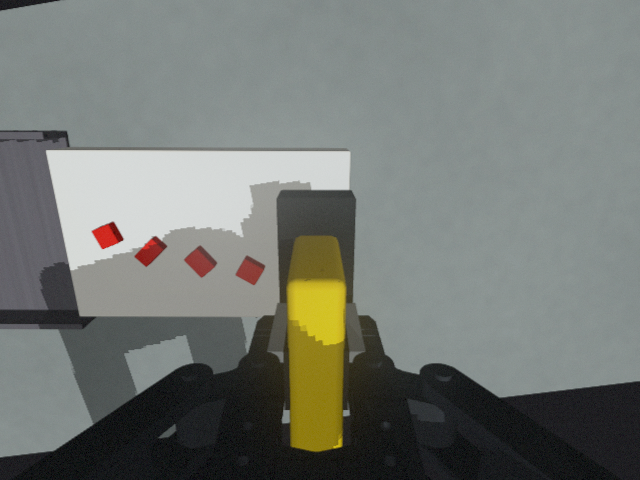

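The wrist view shows the scraper square to the plate near its −y end, with the chips at (107,235), (150,250), (200,261) and (250,270), all on the tray side. Lowering now.

apply_moves --pt "0 0 25 0 0 0 1" --pt "0 0 45 0 0 0 1" --pt "0 0 57 0 0 0 1" --pt "0 0 61 0 0 0 1" --pt "0 0 63 0 0 0 1" --pt "0 0 63 0 0 0 1" --pt "0 0 63 0 0 0 1"

```text
time: 5.28
position: [0.5364, 0.1021, 0.0611]
eef_rot: [0.997, -0.073, 0.001, -0.0]
contact_force: [-0.8, 0.4, -0.7]
grip_width: 0.0177
gripper_force: 62.0
```

apply_moves --pt "0 0 1 0 0 0 1" --pt "0 0 1 0 0 0 1" --pt "0 0 1 0 0 0 1"

```text
time: 5.53
position: [0.5359, 0.1026, 0.0598]
eef_rot: [0.997, -0.073, 0.001, -0.0]
contact_force: [-0.1, -0.1, -1.7]
grip_width: 0.0175
gripper_force: 62.0
```

apply_moves --pt "0 0 1 0 0 0 1" --pt "0 0 1 0 0 0 1" --pt "0 0 1 0 0 0 1"

```text
time: 5.78
position: [0.5357, 0.1027, 0.0583]
eef_rot: [0.997, -0.073, 0.0, 0.0]
contact_force: [-0.6, 1.1, -1.3]
grip_width: 0.0175
gripper_force: 62.0
```

apply_moves --pt "0 -8 0 0 0 0 1" --pt "0 -18 0 0 0 0 1" --pt "0 -28 0 0 0 0 1" --pt "0 -38 0 0 0 0 1" --pt "0 -48 0 0 0 0 1" --pt "0 -58 0 0 0 0 1" --pt "0 -68 0 0 0 0 1" --pt "0 -78 0 0 0 0 1"

```text
time: 6.45
position: [0.5471, 0.1808, 0.0583]
eef_rot: [0.997, -0.073, 0.0, 0.0]
contact_force: [-1.0, -2.3, 0.7]
grip_width: 0.0176
gripper_force: 62.2
```

apply_moves --pt "0 -10 0 0 0 0 1" --pt "0 -20 0 0 0 0 1" --pt "0 -30 0 0 0 0 1" --pt "0 -40 0 0 0 0 1" --pt "0 -50 0 0 0 0 1" --pt "0 -60 0 0 0 0 1" --pt "0 -70 0 0 0 0 1" --pt "0 -80 0 0 0 0 1"

```text
time: 7.12
position: [0.5588, 0.2599, 0.0584]
eef_rot: [0.997, -0.073, 0.0, 0.0]
contact_force: [-0.4, -2.0, 2.2]
grip_width: 0.0175
gripper_force: 62.4
```

Run:
```python
from h import *
s=state();print(s["time"],s["position"],s["contact_force"])
C=np.array([552,170]);U=np.array([.148,.989]);V=np.array([.989,-.148])
for n in("scene","top"):
    b=snapshot(n);p=b["pixels"].astype(int);r,g,bl=p[...,0],p[...,1],p[...,2]
    u,v=np.meshgrid(np.arange(640),np.arange(480));c=proj(b,[.56,.23,.028])[0]
    m=(np.hypot(u-c[0],v-c[1])<90)&(r>g+60)&(r>bl+60)
    k,l,st,cc=cv2.connectedComponentsWithStats(m.astype(np.uint8))
    for i in range(1,k):
        if st[i,4]>4:
            d=atz(b,cc[i],.012)[:2]*1000-C;print(n,st[i,4],cc[i].round(),"plate",(d@V).round(),(d@U).round())
    if n=="scene": save(b,"s2.png",(300,240,500,440),3)
```

```text
7.1167 [0.55876754 0.25989342 0.05835326] [-0.41121746 -1.97350102  2.21733785]
scene 48 [416. 377.] plate -26.0 115.0
scene 97 [401. 383.] plate 5.0 113.0
```

View pics/s2.png

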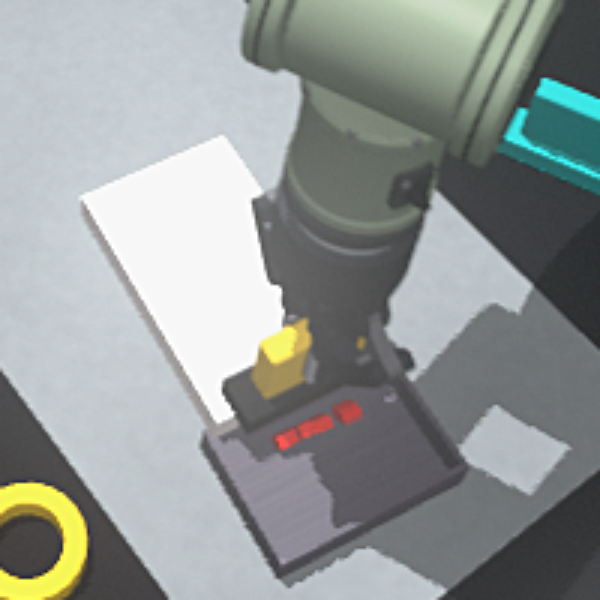

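The crop shows chips lined up just ahead of the scraper in the tray area at about (320,425). I'll push a bit further, then lift.

apply_moves --pt "0 -10 0 0 0 0 1" --pt "0 -20 0 0 0 0 1" --pt "0 -25 0 0 0 0 1" --pt "0 -25 0 0 0 0 1" --pt "0 -25 -20 0 0 0 1" --pt "0 -20 -50 0 0 0 1" --pt "0 10 -90 0 0 0 1" --pt "0 50 -90 0 0 0 1"

```text
time: 7.88
position: [0.5553, 0.2164, 0.1527]
eef_rot: [0.997, -0.071, 0.005, -0.003]
contact_force: [1.4, 0.5, -0.8]
grip_width: 0.0173
gripper_force: 62.1
```

apply_moves --pt "0 40 0 0 0 0 1" --pt "0 80 0 0 0 0 1" --pt "0 120 0 0 0 0 1" --pt "0 150 0 0 0 0 1" --pt "0 150 0 0 0 0 1"

```text
time: 8.3
position: [0.5284, 0.06, 0.1475]
eef_rot: [0.997, -0.075, -0.001, 0.001]
contact_force: [-0.8, 0.7, -1.4]
grip_width: 0.0176
gripper_force: 61.9
```

Run:
```python
from h import *
s=state();print(s["time"],s["position"],s["contact_force"],s["grip_width"],R.from_quat(s["eef_rot"]).as_matrix().round(3)[:2,:2])
C=np.array([552,170]);U=np.array([.148,.989]);V=np.array([.989,-.148])
for n in("scene","top"):
    b=snapshot(n);p=b["pixels"].astype(int);r,g,bl=p[...,0],p[...,1],p[...,2]
    u,v=np.meshgrid(np.arange(640),np.arange(480));c=proj(b,[.56,.23,.028])[0]
    m=(np.hypot(u-c[0],v-c[1])<90)&(r>g+60)&(r>bl+60)
    k,l,st,cc=cv2.connectedComponentsWithStats(m.astype(np.uint8))
    for i in range(1,k):
        if st[i,4]>4:
            d=atz(b,cc[i],.012)[:2]*1000-C;print(n,st[i,4],cc[i].round(),"plate",(d@V).round(),(d@U).round())
    if n=="scene": save(b,"s3.png",(340,270,480,440),3.5)
```

```text
8.3 [0.52839014 0.05999512 0.14748954] [-0.77960484  0.74244281 -1.38710315] 0.017566747850689995 [[ 0.989 -0.15 ]
 [-0.15  -0.989]]
scene 63 [417. 380.] plate -24.0 120.0
scene 176 [403. 387.] plate 6.0 121.0
top 108 [175. 219.] plate 7.0 122.0
top 43 [173. 232.] plate -23.0 121.0
```

View pics/s3.png

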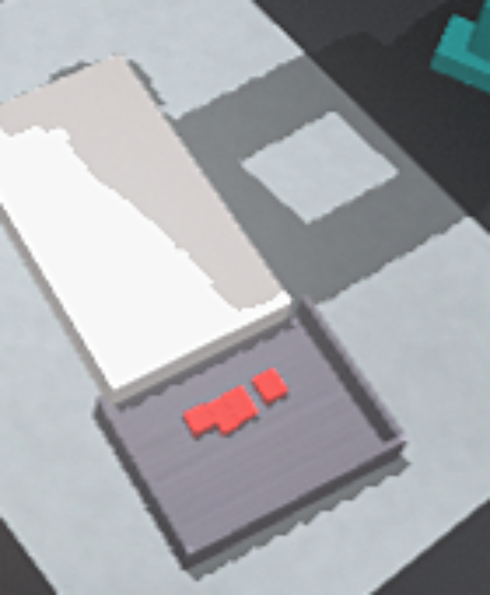

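The plate is empty. All four chips lie in the tray at (230,405), one of them separate and three in a cluster. Now putting the scraper back.

apply_moves --pt "-2 38 0 0 0 -6 1" --pt "-4 76 0 0 0 -12 1" --pt "-6 112 20 0 0 -18 1" --pt "-7 140 50 0 0 -21.4 1" --pt "-7 148 80 0 0 -21.4 1" --pt "-7 148 100 0 0 -21.4 1" --pt "-7 148 109 0 0 -21.4 1" --pt "-7 148 109 0 0 -21.4 1"

```text
time: 9.07
position: [0.5008, -0.0795, 0.0367]
eef_rot: [0.993, 0.114, -0.002, -0.001]
contact_force: [-0.2, 0.3, -0.6]
grip_width: 0.0172
gripper_force: 61.9
```

apply_moves --pt "0 0 1 0 0 0 1" --pt "0 0 2 0 0 0 1" --pt "0 0 3 0 0 0 1" --pt "0 0 3 0 0 0 1" --pt "0 0 3 0 0 0 1"

```text
time: 9.48
position: [0.5022, -0.0804, 0.0365]
eef_rot: [0.993, 0.114, 0.001, 0.0]
contact_force: [0.4, -0.5, -1.3]
grip_width: 0.0172
gripper_force: 61.9
```

apply_moves --pt "0 0 1 0 0 0 1" --pt "0 0 2 0 0 0 1" --pt "0 0 2 0 0 0 1" --pt "0 0 2 0 0 0 1"

```text
time: 9.82
position: [0.5016, -0.0807, 0.0337]
eef_rot: [0.994, 0.114, -0.0, 0.0]
contact_force: [-0.4, -0.3, -0.6]
grip_width: 0.017
gripper_force: 61.9
```

apply_moves --pt "0 0 0.7 0 0 0 1" --pt "0 0 0.7 0 0 0 1" --pt "0 0 0.7 0 0 0 1"

```text
time: 10.07
position: [0.5018, -0.0807, 0.0333]
eef_rot: [0.994, 0.114, 0.0, 0.0]
contact_force: [-0.8, 0.7, 2.7]
grip_width: 0.0171
gripper_force: 62.3
```

apply_moves --pt "0 0 0 0 0 0 -1" --pt "0 0 0 0 0 0 -1" --pt "0 0 0 0 0 0 -1" --pt "0 0 0 0 0 0 -1" --pt "0 0 0 0 0 0 -1" --pt "0 0 0 0 0 0 -1"

```text
time: 10.57
position: [0.5017, -0.0807, 0.033]
eef_rot: [0.994, 0.114, -0.0, 0.0]
contact_force: [0.1, -0.6, 0.2]
grip_width: 0.0852
gripper_force: 0.0
```

apply_moves --pt "0 0 -20 0 0 0 -1" --pt "0 0 -60 0 0 0 -1" --pt "0 0 -100 0 0 0 -1" --pt "0 20 -140 0 0 -7 -1" --pt "-5 60 -150 0 0 -14 -1" --pt "-10 100 -150 0 0 -21 -1" --pt "-15 140 -150 0 0 -28 -1" --pt "-20 180 -150 0 0 -35 -1"

```text
time: 11.23
position: [0.5224, -0.2566, 0.1839]
eef_rot: [0.915, 0.404, 0.0, 0.001]
contact_force: [1.4, 0.3, -0.2]
grip_width: 0.0857
gripper_force: 0.0
```

Run:
```python
from h import *
s=state();M=R.from_quat(s["eef_rot"]).as_matrix();print(s["time"],s["position"],np.degrees(np.arctan2(M[1,0],M[0,0])))
d=M.T@(np.array([.5345,-.3555,.18])-s["position"]);print(d*1000)
b=snapshot("top");q=landmark_of(b,"scraper")
for r in q:print(r["p"],atz(b,r["xy"],.003))
```

```text
11.2333 [ 0.522409   -0.25655517  0.18385007] 47.59942965862123
[-64.914476    75.64281274   3.92048301]
0.97 [ 0.49876734 -0.08600716  0.003     ]
0.91 [ 0.61648233 -0.16638044  0.003     ]
0.81 [0.29061698 0.22587792 0.003     ]
0.57 [ 0.28474491 -0.42536962  0.003     ]
```

apply_moves --pt "-30 30 0 0 0 -7 -1" --pt "-50 55 0 0 0 -14 -1" --pt "-65 76 0 0 0 -21 -1" --pt "-65 76 0 0 0 -28 -1" --pt "-65 76 0 0 0 -29.4 -1" --pt "-65 76 0 0 0 -29.4 -1" --pt "-65 76 0 0 0 -29.4 -1"

```text
time: 11.92
position: [0.5338, -0.3531, 0.183]
eef_rot: [0.785, 0.619, -0.0, -0.0]
contact_force: [0.9, 0.2, 0.9]
grip_width: 0.0854
gripper_force: 0.0
```

Run:
```python
from h import *
s=state();M=R.from_quat(s["eef_rot"]).as_matrix();print(s["time"],s["position"],np.degrees(np.arctan2(M[1,0],M[0,0])),s["joints"].round(2))
w=snapshot("wrist");save(w,"w3.png")
p=w["pixels"].astype(int);r,g,b=p[...,0],p[...,1],p[...,2]
m=((b>r+30)&(b>g+15)&(b>60)).astype(np.uint8);n,l,st,_=cv2.connectedComponentsWithStats(m);i=1+np.argmax(st[1:,4]);print(st[i])
ys,xs=np.where(l==i);P=np.array([atz(w,q,.089)[:2] for q in zip(xs[::3],ys[::3])],np.float32)*1000
print(cv2.minAreaRect(P))
```

```text
11.9167 [ 0.53384352 -0.35313754  0.18295905] 76.50822545725998 [-0.6   0.45  1.48  0.    1.21 -0.37]
[ 310  198   15  157 2287]
((529.6773681640625, -373.594482421875), (109.59300231933594, 9.685283660888672), 76.8566665649414)
```

View pics/w3.png

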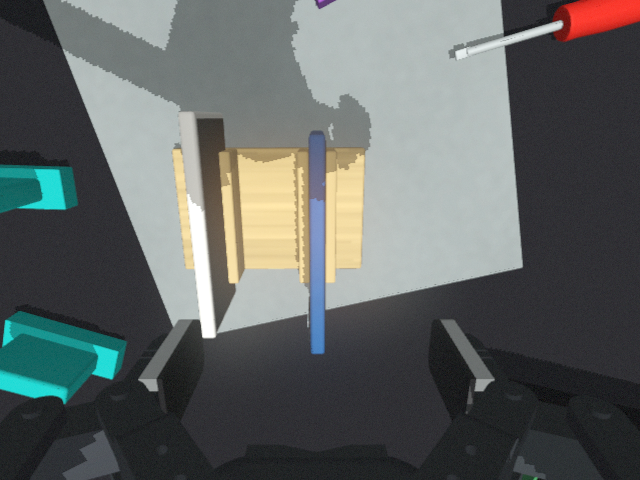

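The wrist view shows the blue phone's top edge as a vertical line at column 317, parallel to the fingers and centred between them. The white phone is at (200,225). Descending with the hand half open.

apply_moves --pt "-2 0 30 0 0 0.4 0" --pt "-2 1 60 0 0 0.4 0" --pt "-2 1 65 0 0 0.4 0" --pt "-2 1 85 0 0 0.4 0" --pt "-2 1 105 0 0 0.4 0" --pt "-2 1 122 0 0 0.4 0" --pt "-2 1 130 0 0 0.4 0" --pt "-2 1 130 0 0 0.4 0"

```text
time: 12.63
position: [0.5338, -0.3555, 0.052]
eef_rot: [0.787, 0.617, -0.0, -0.002]
contact_force: [0.2, 0.0, 0.0]
grip_width: 0.0422
gripper_force: 0.0
```

apply_moves --pt "0 0 0 0 0 0 1" --pt "0 0 0 0 0 0 1" --pt "0 0 0 0 0 0 1" --pt "0 0 0 0 0 0 1" --pt "0 0 0 0 0 0 1" --pt "0 0 0 0 0 0 1" --pt "0 0 0 0 0 0 1" --grip_force 60

```text
time: 13.22
position: [0.5347, -0.3569, 0.0547]
eef_rot: [0.787, 0.617, 0.0, 0.001]
contact_force: [-1.3, 0.7, 6.6]
grip_width: 0.0092
gripper_force: 59.3
```

apply_moves --pt "0 0 -6 0 0 0 1" --pt "0 0 -14 0 0 0 1" --pt "0 0 -24 0 0 0 1" --pt "0 0 -36 0 0 0 1" --pt "0 0 -52 0 0 0 1" --pt "0 0 -75 0 0 0 1" --pt "0 0 -100 0 0 0 1" --pt "0 0 -125 0 0 0 1"

```text
time: 13.88
position: [0.5345, -0.3565, 0.1801]
eef_rot: [0.787, 0.617, 0.0, 0.0]
contact_force: [0.2, 0.6, -2.5]
grip_width: 0.0091
gripper_force: 58.5
```

apply_moves --pt "0 0 -20 0 0 0 1" --pt "0 0 -40 0 0 0 1" --pt "0 0 -50 0 0 0 1" --pt "0 0 -50 0 0 0 1"

```text
time: 14.22
position: [0.5357, -0.3573, 0.2318]
eef_rot: [0.787, 0.617, 0.001, 0.003]
contact_force: [1.3, -0.5, -1.2]
grip_width: 0.0096
gripper_force: 58.5
```

Run:
```python
from h import *
s=state();print(s["time"],s["position"],s["contact_force"],s["wrist_torque"],s["grip_width"],s["joints"])
a=snapshot("scene");b=snapshot("top")
for q in (a,b):
  for n in ("phone_center","phone","spare_phone","rack"):
    for r in landmark_of(q,n)[:1]:print(n,round(r["p"],2),np.round(r["xy"]),np.round(atz(q,r["xy"],.2 if "phone_c" in n else .015),3))
# expected phone centre: along tool z from TCP
M=R.from_quat(s["eef_rot"]).as_matrix();
for dz in (0,.02): print(dz, proj(a,s["position"]+M[:,2]*dz),proj(b,s["position"]+M[:,2]*dz))
save(a,"s4.png",(170,80,490,320),2.4)
```

```text
14.2167 [ 0.53566307 -0.35732736  0.23179348] [ 1.28332383 -0.47355813 -1.17304653] [-0.00863475 -0.06679412  0.02086271] 0.009639959471180553 [-6.06112997e-01  4.25662408e-01  1.39921091e+00 -6.86162909e-05
  1.30993664e+00 -3.65554517e-01]
phone_center 0.8 [232. 103.] [ 0.518 -0.401  0.2  ]
phone 0.93 [236. 121.] [ 0.445 -0.569  0.015]
spare_phone 0.82 [282. 174.] [ 0.454 -0.313  0.015]
rack 0.97 [263. 176.] [ 0.496 -0.334  0.015]
phone_center 0.8 [470. 224.] [ 0.543 -0.364  0.2  ]
phone 0.57 [464. 230.] [ 0.548 -0.407  0.015]
spare_phone 0.85 [430. 264.] [ 0.467 -0.324  0.015]
rack 0.93 [434. 252.] [ 0.495 -0.333  0.015]
0 [[233.19376204 103.15854017]] [[471.0452103  226.24780388]]
0.02 [[234.37577446 110.87958352]] [[468.10149824 227.15515606]]
```

View pics/s4.png

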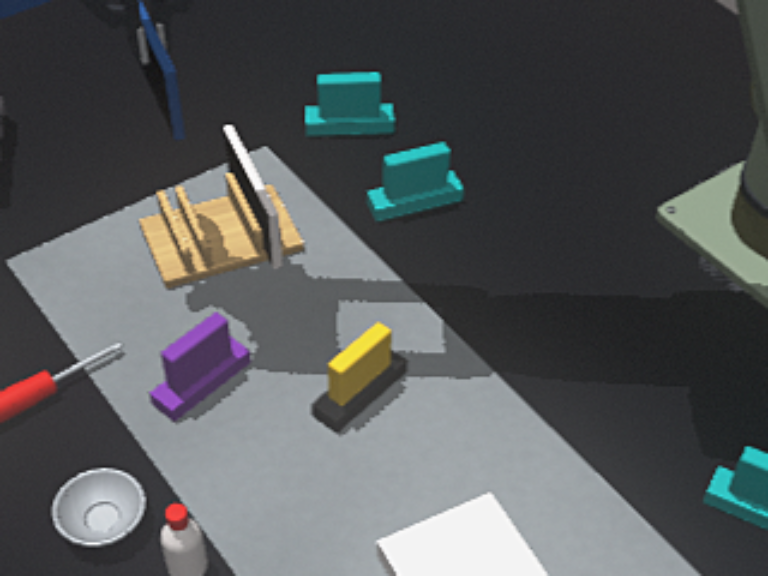

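The phone is up out of its slot and held. The white phone is still in its slot and the scraper stands upright at (360,375) in the crop. Moving over the plate now.

apply_moves --pt "15 -3 0 0 0 0 1" --pt "45 -9 0 0 0 0 1" --pt "80 -16 0 0 0 0 1" --pt "115 -23 0 0 0 0 1" --pt "150 -30 0 0 0 0 1" --pt "185 -37 0 0 0 0 1" --pt "220 -44 0 0 0 0 1" --pt "255 -51 0 0 0 0 1"

```text
time: 15.38
position: [0.5451, -0.0944, 0.2282]
eef_rot: [0.787, 0.617, 0.0, -0.0]
contact_force: [0.0, 0.2, -2.2]
grip_width: 0.0094
gripper_force: 58.6
```

apply_moves --pt "35 -7 0 0 0 0 1" --pt "70 -14 0 0 0 0 1" --pt "105 -21 0 0 0 0 1" --pt "140 -28 0 0 0 0 1" --pt "175 -35 0 0 0 -5 1" --pt "210 -42 0 0 0 -10 1" --pt "240 -48 0 0 0 -15 1" --pt "262 -52 0 0 0 -20 1"

```text
time: 16.05
position: [0.5567, 0.1735, 0.2281]
eef_rot: [0.665, 0.747, 0.0, -0.0]
contact_force: [0.7, -0.1, -1.3]
grip_width: 0.0092
gripper_force: 58.5
```

apply_moves --pt "0 0 0 0 0 -5 1" --pt "0 0 0 0 0 -10 1" --pt "0 0 0 0 0 -10 1" --pt "0 0 0 0 0 -10 1"

```text
time: 16.38
position: [0.5571, 0.1706, 0.228]
eef_rot: [0.601, 0.799, -0.0, -0.0]
contact_force: [0.7, -0.0, -2.2]
grip_width: 0.0094
gripper_force: 58.5
```

Run:
```python
from h import *
s=state();M=R.from_quat(s["eef_rot"]).as_matrix();print(s["time"],s["position"],M.round(3),s["joints"].round(2))
d=M.T@(np.array([.552,.170,.2])-s["position"]);print(d*1000)
print((M@R.from_rotvec([np.radians(10),0,0]).as_matrix())[:,2])
```

```text
16.3833 [0.55713572 0.17057693 0.22801265] [[-0.278  0.961 -0.   ]
 [ 0.961  0.278  0.   ]
 [ 0.    -0.    -1.   ]] [ 0.28  0.33  1.55  0.    1.26 -0.  ]
[ 0.86892972 -5.0881883  28.01378455]
[-0.1670421  -0.04817619 -0.98477205]
```

apply_moves --pt "0 0 0 -4 0 0 1" --pt "0 -1 4 -10 0 0 1" --pt "0 -2 8 -16 0 0 1" --pt "0 -3 12 -22 0 0 1" --pt "0 -4 16 -28 0 0 1" --pt "0 -5 20 -34 0 0 1" --pt "0 -5 24 -40 0 0 1" --pt "0 -5 28 -45 0 0 1"

```text
time: 17.05
position: [0.55, 0.1675, 0.2014]
eef_rot: [0.556, 0.739, 0.304, 0.228]
contact_force: [44.5, 1.1, 34.4]
grip_width: 0.0091
gripper_force: 60.0
```

apply_moves --pt "0 0 0 -4 0 0 1" --pt "0 0 0 -8 0 0 1" --pt "0 0 0 -10 0 0 1" --pt "0 0 0 -10 0 0 1" --pt "0 0 0 -10 0 0 1" --pt "0 0 0 -10 0 0 1"

```text
time: 17.55
position: [0.5409, 0.1741, 0.1977]
eef_rot: [0.547, 0.744, 0.321, 0.208]
contact_force: [0.1, -0.1, -1.4]
grip_width: 0.0093
gripper_force: 61.1
```

Run:
```python
from h import *
s=state();M=R.from_quat(s["eef_rot"]).as_matrix();print(s["time"],s["position"],M.round(3),s["joints"].round(2),s["joint_velocities"].round(3),s["grip_width"])
a=snapshot("scene");t=snapshot("top")
for q in(a,t):
  for r in landmark_of(q,"phone_center")[:1]:print(r["p"],r["xy"],atz(q,r["xy"],.2))
  print(proj(q,s["position"]))
im=np.vstack([a["pixels"][60:440,150:550],]);cv2.imwrite("pics/s5.png",cv2.resize(np.hstack([a["pixels"][60:440,150:500],t["pixels"][60:440,130:500]])[:,:,::-1],None,fx=1.1,fy=1.1))
```

```text
17.55 [0.54085735 0.17411897 0.19767543] [[-0.314  0.681  0.661]
 [ 0.948  0.195  0.25 ]
 [ 0.041  0.706 -0.707]] [ 0.25  0.1   2.23  1.26  0.09 -1.28] [-4.800e-02 -1.000e-03  6.500e-02  2.145e+00  9.100e-02 -2.173e+00] 0.009326955725076842
0.81 [386.8, 279.4] [0.54678268 0.17854616 0.2       ]
[[387.68267366 276.75661971]]
0.95 [206.4, 225.0] [0.54425047 0.1750648  0.2       ]
[[207.07661094 226.76112363]]
```

View pics/s5.png

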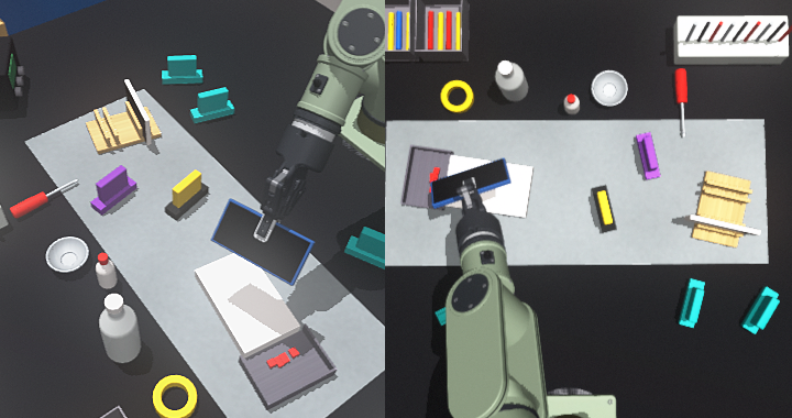

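The phone is over the plate with the dark screen tipped up, at (262,240) in the left panel and (470,182) in the right. The wrist is near its singularity, though (joint 5 is 0.09), so I'll plan a sideways tilt to get more margin.

Run:
```python
from h import *
from scipy.spatial.transform import Slerp
s=state();j=s["joints"];Mr=R.from_quat(s["eef_rot"])
print(j,s["joint_velocities"].round(2))
W=lambda j:R.from_euler('z',j[0])*R.from_euler('y',j[1]+j[2])*R.from_euler('z',j[3])*R.from_euler('y',j[4])*R.from_euler('z',j[5])
# fixed offset from start state
j0=[-1.363,.32,1.5657,0,1.2574,-.02];F=W(j0).inv()*R.from_quat([.993523,.113627,-.0000855,-.0008746])
print("model err deg",np.degrees((Mr.inv()*W(j)*F).magnitude()))
for ps,t in ((60,55),(75,55),(60,50)):
    p=np.radians(ps);t=np.radians(t)
    z=np.array([np.sin(t)*np.cos(p),np.sin(t)*np.sin(p),-np.cos(t)]);y=np.array([np.cos(t)*np.cos(p),np.cos(t)*np.sin(p),np.sin(t)])
    T=R.from_matrix(np.c_[np.cross(y,z),y,z]);rel=(Mr.inv()*T)
    print(ps,"tool rotvec",rel.as_rotvec(degrees=True).round(1))
    for f in (0,.1,.25,.5,.75,1):
        Q=Mr*R.from_rotvec(rel.as_rotvec()*f)
        e=(R.from_euler('y',j[1]+j[2]).inv()*R.from_euler('z',j[0]).inv()*Q*F.inv()).as_euler('ZYZ')
        print(f,e.round(2))
d=Mr.as_matrix().T@(np.array([.552,.170,.2])-s["position"]);print(d*1000)
```

```text
[ 0.24571333  0.1008094   2.23223257  1.24739457  0.08505314 -1.27114041] [-0.    0.   -0.   -0.   -0.   -0.02]
model err deg 0.014625989425392944
60 tool rotvec [ -8.8  30.5 -28.5]
0 [ 1.25  0.08 -1.27]
0.1 [ 1.47  0.14 -1.54]
0.25 [ 1.57  0.22 -1.72]
0.5 [ 1.6   0.35 -1.87]
0.75 [ 1.58  0.49 -1.97]
1 [ 1.53  0.63 -2.06]
75 tool rotvec [ -8.1  42.1 -38.1]
0 [ 1.25  0.08 -1.27]
0.1 [ 1.46  0.16 -1.55]
0.25 [ 1.53  0.27 -1.72]
0.5 [ 1.51  0.45 -1.87]
0.75 [ 1.45  0.64 -1.98]
1 [ 1.38  0.82 -2.09]
60 tool rotvec [ -4.   29.2 -29.8]
0 [ 1.25  0.08 -1.27]
0.1 [ 1.4   0.13 -1.48]
0.25 [ 1.47  0.21 -1.63]
0.5 [ 1.48  0.34 -1.76]
0.75 [ 1.45  0.47 -1.86]
1 [ 1.4   0.59 -1.95]
[-7.11225742  8.23290387  4.54329106]
```

apply_moves --pt "0 0 0 -0.4 1.5 -1.4 1" --pt "0 0 0 -0.9 3 -2.8 1" --pt "0 0 0 -1.3 4.5 -4.2 1" --pt "0 0 0 -1.8 6 -5.6 1" --pt "0 0 0 -2.2 7.6 -7.1 1" --pt "0 0 0 -2.2 7.6 -7.1 1" --pt "0 0 0 -2.2 7.6 -7.1 1"

```text
time: 18.33
position: [0.5414, 0.1736, 0.1974]
eef_rot: [0.474, 0.783, 0.356, 0.189]
contact_force: [0.1, -0.7, -1.4]
grip_width: 0.0094
gripper_force: 61.1
```

```bash
cat > g.py <<'E'
from h import *
s=state();Mr=R.from_quat(s["eef_rot"])
print(s["time"],s["joints"].round(3),s["joint_velocities"].round(2),s["position"].round(4),s["contact_force"].round(1),s["grip_width"].round(4))
p,t=np.radians([60,55])
z=np.array([np.sin(t)*np.cos(p),np.sin(t)*np.sin(p),-np.cos(t)]);y=np.array([np.cos(t)*np.cos(p),np.cos(t)*np.sin(p),np.sin(t)])
T=R.from_matrix(np.c_[np.cross(y,z),y,z])
print("rotvec",(Mr.inv()*T).as_rotvec(degrees=True).round(1),"shift",(1000*Mr.inv().apply(np.array([.552,.170,.2])-s["position"])).round(1),"n_z",Mr.as_matrix()[2,1])
E
python3 g.py
```

```text
Traceback (most recent call last):
  File "g.py", line 3, in <module>
    print(s["time"],s["joints"].round(3),s["joint_velocities"].round(2),s["position"].round(4),s["contact_force"].round(1),s["grip_width"].round(4))
                                                                                                                           ^^^^^^^^^^^^^^^^^^^^^
AttributeError: 'float' object has no attribute 'round'
```

```bash
sed -i 's/,s\["grip_width"\].round(4)//' g.py; python3 g.py
```

```text
18.3333 [ 0.122  0.119  2.248  1.603  0.304 -1.839] [ 0.01 -0.    0.    0.02  0.   -0.01] [0.5414 0.1736 0.1974] [ 0.1 -0.7 -1.4]
rotvec [ -6.7  23.  -21.4] shift [-8.1  7.2  3.6] n_z 0.7364791181831315
```

apply_moves --pt "-1 1 0 -0.8 2.9 -2.7 1" --pt "-2 2 1 -1.7 5.8 -5.4 1" --pt "-3 3 1 -2.5 8.6 -8 1" --pt "-4 4 2 -3.4 11.5 -10.7 1" --pt "-5 5 2 -4.2 14.4 -13.4 1" --pt "-6 6 3 -5 17.2 -16 1" --pt "-7 7 3 -5.9 20 -18.7 1" --pt "-8 7 4 -6.7 23 -21.4 1"

```text
time: 19.0
position: [0.5516, 0.1708, 0.1995]
eef_rot: [0.227, 0.858, 0.446, 0.118]
contact_force: [0.2, 0.4, -2.1]
grip_width: 0.0093
gripper_force: 61.2
```

apply_moves --pt "0 0 0 0 0 0 1" --pt "0 0 0 0 0 0 1" --pt "0 0 0 0 0 0 1" --pt "0 0 0 0 0 0 1" --pt "0 0 0 0 0 0 1" --pt "0 0 0 0 0 0 1"

```text
time: 19.5
position: [0.5514, 0.1714, 0.2]
eef_rot: [0.228, 0.857, 0.447, 0.119]
contact_force: [0.9, -0.4, -1.6]
grip_width: 0.0093
gripper_force: 61.1
```

```bash
python3 g.py
python3 - <<'E'
from h import *
a=snapshot("scene");t=snapshot("top");s=state()
for q in(a,t):
  for r in landmark_of(q,"phone_center")[:1]:print(r["p"],r["xy"],atz(q,r["xy"],.2),proj(q,s["position"]))
cv2.imwrite("pics/s6.png",cv2.resize(np.hstack([a["pixels"][60:440,150:500],t["pixels"][60:440,130:500]])[:,:,::-1],None,fx=1.1,fy=1.1))
E
```

```text
19.5 [-0.157  0.281  2.126  1.357  0.901 -2.218] [-0.  0. -0.  0.  0. -0.] [0.5514 0.1714 0.2   ] [ 0.9 -0.4 -1.6]
rotvec [ 0.1 -0.1  0.1] shift [-1.2 -0.5 -0.8] n_z 0.8198127948620921
0.68 [383.7, 280.6] [0.55254378 0.17745203 0.2       ] [[381.69519394 277.84286422]]
0.69 [205.3, 221.8] [0.5508334  0.17736779 0.2       ] [[208.35803836 221.39957742]]
```

View pics/s6.png

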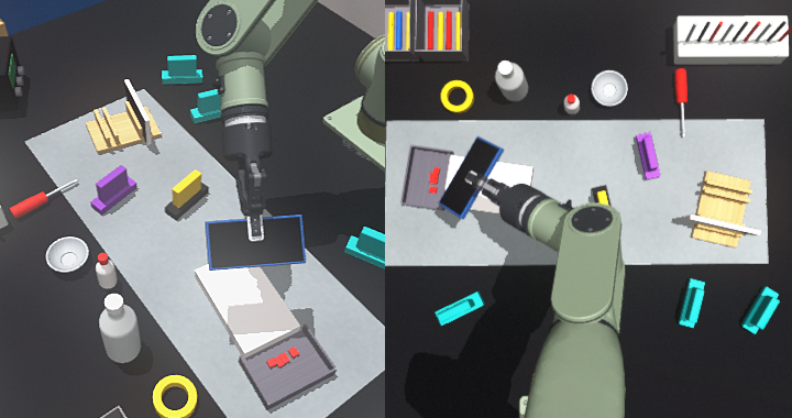

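The phone is held still over the plate at (255,243), screen up. The chips are in the tray, and the scraper and white phone are standing in place.

```bash
python3 -c "
from rig import *
print(hand_in())"
```

```text
the job is handed in; nothing more can be done
None
```

The job is handed in: all four chips are in the tray, the scraper stands upright back on the bench, and the blue phone is held still about 20 cm above the bench over the plate's middle, screen tipped about 55° upward; one 44 N wrist-force spike showed while tipping it, whose cause I didn't confirm.

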